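# Hold the vial block home in the evaporator

### The arm

A 6-joint arm with a two-finger parallel gripper is mounted at the origin on a cart in front of the work surface, level with it; the furniture and walls round the work are solid. World frame = base frame: x ahead of the robot, y to its left, z up, the work surface at z = 0. Lengths are in m, angles in degrees, forces in N, time in s.
With the tool pointing down it reaches from about 0.325 to 0.775 m from the base axis. Payload 5.5 kg.
Tool frame: the origin (TCP) lies midway between the tips of the shut fingers; the grasp point (between the pads) lies 19 mm behind it; z points along the fingers, y is the line along which they close (so a half turn about z gives the same grasp; the last joint's range is limited). The gripper opens to 85 mm and grips with 20 to 120 N. Pads are 22 mm wide; open, the fingers measure 114 mm over their backs; the gripper's body (76 mm by 85 mm) begins 54 mm behind the grasp point. The pads swing forward as they close: fully open they stand 13 mm farther back than shut.
Start: joints at [66.308, 5.22, 70.514, -0, 104.267, -3.249], TCP at [0.21, 0.562, 0.231] pointing down, gripper open.
Joint ranges: [-164.24, 164.24], [-49.07, 125.15], [9.68, 141.18], [-86.29, 266.29], [3.28, 154.24], [-151.56, 151.56]. Speed limits (degrees/s): [147.25, 147.25, 172.46, 180, 180, 180].

### API

Orientations are given as a 3x3 rotation matrix whose columns are the frame's x, y, z axes.
In Python, from bench import readout, imaging, job gives the robot as it stands.
- The arm moves only by the shell command python3 -m crank 'ROWS' [OPENING] [FORCE]. ROWS is JSON, a list of rows, each a list of 2 entries, a list of its own where there are three numbers: the shift along the tool's x, y, z in mm, then the turn about the tool's z in rad. A call has 1 to 20 rows; each row shifts and turns the commanded pose from where the row before left it, along the tool's axes as they then stand; what a row does not reach is not made up. A row lasts 1/8 s, in which the tool goes at most 62.5 mm and 10.7 degrees, less where a joint would pass 70% of its speed; a pose out of reach is approached as far as the arm can. A call with a gripper value outside its range is refused whole. OPENING is the finger opening in mm, from 0 to 85.4, set as the call begins (- or left out, the last holds). The fingers move at their own pace and stop on an object; FORCE is the grip in N (left out, the last holds). Time passes only in rows, so rows that do not move let the fingers close. It gives the time, the measured TCP pose, the force, the opening and the grip force at its end, in the units of the state.
- readout.sense(): the state, without advancing time (a new reading comes with each control period).
- imaging.camera(name): name is "scene" or "top" or "wrist"; returns a dict with "frame" (384x512x3 uint8, red, green, blue), "range_z" (384x512 float32, m along the optical axis (not along the pixel's ray), 0 where there is no reading), "intrinsics" (3x3 intrinsics, pixels), "dist" ([k1, k2, p1, p2, k3] as OpenCV has them; the pictures are not rectified), "world_to_cam" (4x4, takes a point from world to camera coordinates). Camera axes: x right, y up, looking along -z (the intrinsics and any distortion apply to the point x, -y, -z); pixel columns grow to the right and rows downward; lengths in m; the calibration is good to about 2 mm. A picture is of the moment at which its call begins.
- job.close_job(): hands the job in; it is judged then, once.
The state is a dict: "time": time; "joint_pos": joint angles; "joint_velocities": joint speeds; "joint_torque": joint torques, N m; "tool_pos": TCP position; "ee_rot": TCP orientation; "contact_force": force on the tool from outside, world axes, zero at the start; "torque": the same for the moment, N m; "gripper_width": finger opening in m; "gripper_force": force on a finger pad.
Only numpy, scipy, OpenCV 4.12 (cv2) and the standard library are available. Lean on these libraries where they do the work, as an engineer would, in place of code of your own. Each camera call takes 0.05 s, during which the arm holds its last target. There are 200 camera calls.

### The job

Fit the vial block with three bores into the sample evaporator and hold it for a colleague who will do up the thumbscrews behind the fence: push the stand's side lever right down so that the needle head is fully up, then bring the block by its handle, bores first, in under the needles between the two feet, square against the dark foam pad. Press it on the pad with a steady push of about 11 N (the foam gives 5 to 6 mm), flat on the bench, without crushing the pad, and finish while still holding and pressing: do not let go. Nothing may bump the needle head, and the two-bore block and the other things stay where they are.

Things in the scene. Friction and masses are not known exactly. Their poses are not given: they have to be found in the camera images.
- stand: White evaporator stand fixed to the bench, 203 mm high. Origin: on the bench, in the middle of the front face of the relaxed pad; x to the rear, y to its left, z up. Side feet, 18 mm high, 92 mm apart (y = +-46 mm) from the fence to x = -65 mm, then flaring to y = +-57 mm at x = -95 mm. Aluminium fence plate x = 14 to 23 mm, 44 mm high; column x = 37 to 67 mm. Open above in front of x = -30 mm.
- stand_entry (a point): Point of the stand at x = -100 mm, y = 0, z = 0: middle of the open front between the tips of the feet. Axes as the stand.
- pad: Dark foam pad on the front of the fence plate, 78 mm wide, 34 mm high, 14 mm thick. Origin: middle of its front face, 21 mm above the bench; x points to the rear. It gives way to the rear like a spring, about 1 mm for each 2 N, 9 mm at most (then it is crushed solid).
- needle_head: Aluminium gas manifold (20 x 78 x 20 mm, x = -26.5 to -6.5 mm of the stand) with three thin needles hanging 55 mm below it, in a row along y, on a carriage on the column. Origin: stand x = y = 0, at the manifold's underside: 72 mm above the bench when down (needle tips at 17 mm), 108 mm when fully up (tips at 53 mm). Moved by the lever only; stays where it is left.
- lift_lever (a joint): Lift lever on the left (+y) of the stand, rocking in the stand's y-z plane about a pivot at stand x = 0, y = 46, z = 140 mm. 0: grip end up, needle head down. 0.94 rad: grip end fully down (end stop), head fully up. Starts at 0 to 0.12. It stays where it is left; pressing the grip down takes about 4 N.
- lever_grip (a point): Middle of the lever's black hand grip (16 x 34 x 16 mm, long side along the lever), 95 mm from the pivot. In the stand's frame x = 0 and y, z = 131, 183 mm at joint 0 (sloping up 27 degrees); 141, 140 mm half-way (level); 131, 97 mm fully down (sloping down 27 degrees).
- block3: The vial block to fit: stepped aluminium with THREE 21.5 mm bores in a row, 115 (x) x 84 (y) mm, about 0.45 kg, loose on the bench left or right in front of the stand, turned up to 0.3 rad. Origin: centre of its underside; x from handle to bores. Bored part x = -2.5 to 57.5 mm, 38 mm high, bores at x = 37.5 mm; low step x = -57.5 to -2.5 mm, 14 mm high. Slippery glides below (friction about 0.1).
- block3_handle (a point): Middle of block3's handle, a black bar across the low step (along block y), 10 mm thick (x), 64 mm long, 18 mm high (26 to 44 mm above the bench), on two posts; at block x = -48.5 mm, 35 mm above the underside. 41 mm clear behind it to the bored part; 4 mm of step in front, open beyond. Axes as block3.
- block2: The other vial block, not wanted: same outline and handle, but TWO 30 mm bores. Origin and axes as block3.
- flask: Bystander: round glass flask with a stopper, 55 mm wide, 71 mm tall. Origin: centre of its underside.
- beaker: Bystander: plastic beaker, 82 mm wide, 97 mm tall. Origin: centre of its underside.
- small_dish: Bystander: porcelain evaporating dish, 49 mm wide, 21 mm tall. Origin: centre of its underside.
- tweezers: Bystander: flat steel tweezers lying down, 118 mm long (along y), 9 mm thick. Origin: centre of its underside.
- lab_book: Bystander: dark bound log book lying flat, 210 x 150 x 15 mm. Origin: centre of its underside.
- washer: Bystander: squeeze wash bottle, 197 mm tall. Origin: centre of its underside.
- glass_dish: Bystander: shallow round dish, 74 mm wide, 12 mm tall. Origin: centre of its underside.
- sand_timer: Bystander: hourglass timer, 34 mm wide, 95 mm tall. Origin: centre of its underside.
Things that resemble listed ones, but are neither listed nor needed, are in the scene too. Leave any yellow look-alike of the block3 alone.

How it is judged:
By the outcome, as a careful person would: the job done as asked, in the order asked, and still so for the second after the job is handed in, while the arm keeps its last pose, push and grip.
It also fails if it takes over 59 s, if anything falls off the work surface, if the arm or the gripper's body presses on something with over 40 N, if the wrist force passes 120 N, or if a joint passes its speed limit or range.

## Working session

There is one attempt and no reset: what is moved stays moved. The work goes in short steps, Python scripts to look and compute and a shell command to move; the robot and the scene stay as the last step left them, time stands still between calls to the robot, and variables do not carry over. Pictures are saved under pics/ and viewed, at most 10 in all, crops included, and the job is handed in when it is done.

```bash
ls; mkdir -p pics; cat > h.py <<'E'
import numpy as np, cv2
from bench import readout, imaging, job
def save(n,img): cv2.imwrite('pics/'+n+'.png', cv2.cvtColor(img,cv2.COLOR_RGB2BGR))
def cloud(c):
    K=np.array(c['intrinsics'],float); d=np.array(c['dist'],float); Z=c['range_z']; h,w=Z.shape
    u,v=np.meshgrid(np.arange(w),np.arange(h))
    p=cv2.undistortPoints(np.stack([u,v],-1).reshape(-1,1,2).astype(np.float64),K,d).reshape(h,w,2)
    P=np.stack([p[...,0]*Z,-p[...,1]*Z,-Z],-1)
    T=np.linalg.inv(np.array(c['world_to_cam']))
    W=P@T[:3,:3].T+T[:3,3]; W[Z<=0]=np.nan
    return W
E
python3 - <<'E'
from h import *
import pickle
s=readout.sense(); print({k:np.round(v,3).tolist() for k,v in s.items()})
for n in ['scene','top']:
    c=imaging.camera(n); save(n+'0',c['frame']); pickle.dump(c,open(n+'0.pkl','wb'))
    T=np.linalg.inv(np.array(c['world_to_cam'])); print(n,T.round(3).tolist())
E
```

```text
pics
{'time': 0.0, 'joint_pos': [66.31, 5.262, 70.582, -0.001, 104.267, -3.247], 'joint_velocities': [0.086, -0.037, 0.02, -0.007, 0.042, -0.008], 'joint_torque': [-0.003, -45.87, -41.805, -0.0, 0.011, -0.0], 'tool_pos': [0.209, 0.562, 0.23], 'ee_rot': [[-0.937, 0.349, -0.001], [0.349, 0.937, -0.002], [0.0, -0.002, -1.0]], 'contact_force': [0.94, -0.116, 0.495], 'torque': [0.006, -0.01, 0.01], 'gripper_force': 0.0, 'gripper_width': 0.085}
scene [[0.769, 0.451, -0.453, -0.169], [-0.639, 0.542, -0.545, -0.884], [0.0, 0.709, 0.705, 1.18], [0.0, 0.0, 0.0, 1.0]]
top [[0.025, 0.989, -0.145, 0.258], [-1.0, 0.027, 0.009, -0.044], [0.013, 0.145, 0.989, 1.954], [0.0, 0.0, 0.0, 1.0]]
```

View pics/scene0.png

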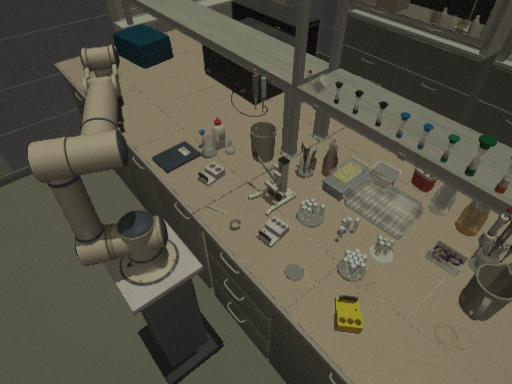

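View pics/top0.png

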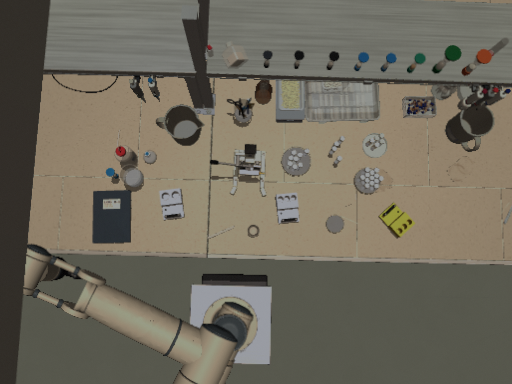

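The scene shows the stand at scene (275,185) / top (249,170). Candidates for block3 in the top picture are the grey block at (172,205), the grey block at (288,208) and the yellow look-alike at (397,220). I'll check the bore counts in a close crop.

```bash
python3 - <<'E'
from h import *
import pickle
t=pickle.load(open('top0.pkl','rb')); s=pickle.load(open('scene0.pkl','rb'))
r=lambda im,x0,x1,y0,y1,k:cv2.resize(im[y0:y1,x0:x1],(400,300),interpolation=cv2.INTER_CUBIC)
a=np.hstack([r(t['frame'],148,200,185,224,8),r(t['frame'],262,314,188,227,8)])
b=np.hstack([r(t['frame'],203,283,140,200,5),r(s['frame'],240,308,145,196,5)])
save('crop1',np.vstack([a,b]))
for nm,c,boxes in (('top',t,{'L':(155,190,183,223),'R':(272,303,190,227),'st':(205,275,140,198)}),('scene',s,{'L':(193,228,158,190),'R':(255,293,212,248),'st':(240,305,145,215)})):
    W=cloud(c)
    for k,(x0,x1,y0,y1) in boxes.items():
        P=W[y0:y1,x0:x1].reshape(-1,3); P=P[np.isfinite(P).all(1)]
        print(nm,k,'bench z',np.median(P[P[:,2]<.008,2]).round(4))
        for lo,hi in ((.009,.02),(.022,.032),(.034,.048),(.05,.09),(.09,.14),(.14,.22)):
            Q=P[(P[:,2]>lo)&(P[:,2]<hi)]
            if len(Q)>15:
                rc=cv2.minAreaRect((Q[:,:2]*1000).astype(np.float32)); print(lo,hi,len(Q),Q.mean(0).round(4),np.round(rc[0],1),np.round(rc[1],1),round(rc[2],1))
E
```

```text
top L bench z -0.0003
0.009 0.02 236 [0.4547 0.2442 0.0138] [479.1 244.5] [141.6 137.9] 5.5
0.022 0.032 66 [0.4823 0.2423 0.0282] [469.9 245.6] [111.5  83.6] 9.6
0.034 0.048 206 [0.4797 0.2488 0.0398] [468.  247.8] [111.3  84. ] 5.9
top R bench z -0.0003
0.009 0.02 210 [ 0.4456 -0.2199  0.014 ] [ 463.3 -210.8] [147.1 108.9] 0.7
0.022 0.032 62 [ 0.478  -0.219   0.0281] [ 461.5 -215.5] [112.1  80.3] 0.9
0.034 0.048 229 [ 0.4751 -0.2157  0.04  ] [ 464.7 -217.7] [111.1  83.7] 8.1
top st bench z -0.0012
0.009 0.02 392 [ 0.613  -0.0496  0.0141] [623.  -20.3] [232.2 283.1] 1.5
0.022 0.032 63 [ 0.6166 -0.0661  0.0253] [605.4 -63.9] [132.9 172. ] 87.0
0.034 0.048 46 [ 0.6236 -0.0726  0.0411] [631.3 -64.6] [36.7 84.3] 2.5
0.05 0.09 39 [ 0.594  -0.0729  0.0856] [596.  -60.4] [97.1 63.6] 51.5
0.09 0.14 178 [ 0.6055 -0.0568  0.1094] [613.6 -54.8] [94.6 68.3] 90.0
0.14 0.22 329 [ 0.6379 -0.0274  0.1731] [624.   -4.5] [ 65.5 181.9] 25.3
scene L bench z -0.0011
0.009 0.02 142 [0.4476 0.2363 0.014 ] [461.1 245.9] [114.1  86.1] 10.7
0.022 0.032 57 [0.4803 0.2441 0.0275] [465.6 248.6] [113.6  86.7] 4.1
0.034 0.048 128 [0.4717 0.2487 0.0375] [463.6 246.1] [113.1  85.2] 8.7
scene R bench z -0.0016
0.009 0.02 208 [ 0.4464 -0.2199  0.0135] [ 466.6 -189.2] [139.4 138.9] 6.3
0.022 0.032 69 [ 0.4751 -0.2181  0.0273] [ 461.  -217.5] [109.4  81.1] 7.1
0.034 0.048 202 [ 0.4689 -0.2174  0.038 ] [ 461.4 -215.8] [112.8  85.4] 6.1
scene st bench z -0.0012
0.009 0.02 351 [ 0.649  -0.0347  0.0146] [697.5  17.2] [462.1 265.7] 47.4
0.022 0.032 114 [0.7286 0.0357 0.0271] [726.5  -7.7] [470.3 229.8] 65.1
0.034 0.048 140 [0.7254 0.0124 0.0411] [720.5 -26.4] [486.1 232.8] 65.4
0.05 0.09 367 [0.7246 0.0227 0.0715] [711.3 -27.3] [477.4 239.8] 62.9
0.09 0.14 343 [0.6677 0.0086 0.1099] [732.8  12.6] [330.9 238.3] 63.4
0.14 0.22 291 [ 0.6409 -0.0352  0.1682] [697.6 -25.6] [150.8 256.5] 70.2
```

View pics/crop1.png

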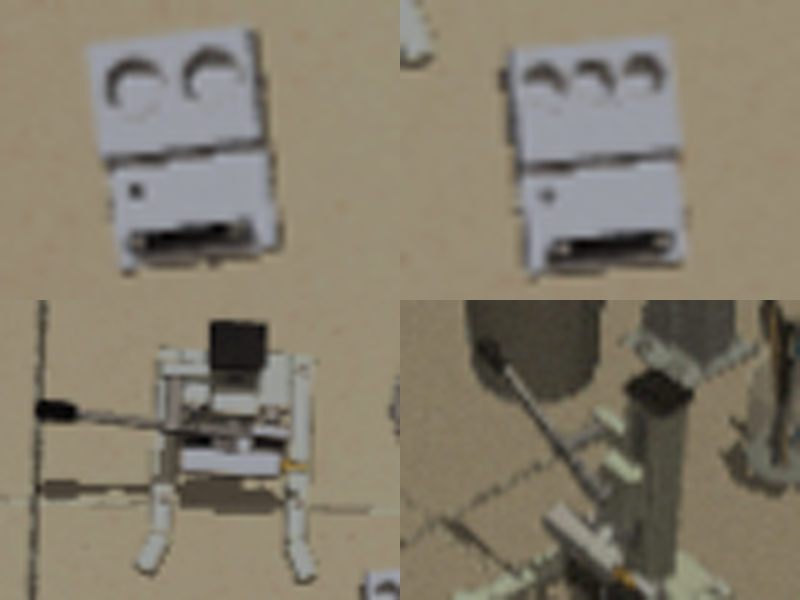

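The right grey block at top (288,208) has three bores, so it is block3. The left one at (172,205) has two, and the yellow one is excluded. The stand faces the robot with its lever raised and the grip at about top (215,162).

```bash
python3 - <<'E'
from h import *
import pickle
from scipy.optimize import least_squares
for nm,(x0,x1,y0,y1) in (('top',(205,275,140,198)),('scene',(240,305,145,215))):
    c=pickle.load(open(nm+'0.pkl','rb')); W=cloud(c)
    P=W[y0:y1,x0:x1].reshape(-1,3); C=c['frame'][y0:y1,x0:x1].reshape(-1,3)
    m=np.isfinite(P).all(1)&(P[:,0]>.45)&(P[:,0]<.75)&(P[:,1]>-.18)&(P[:,1]<.15); P=P[m]; C=C[m]
    def st(n,q): 
        Q=P[q]; print(nm,n,len(Q), np.median(Q,0).round(4) if len(Q) else '', Q.min(0).round(3) if len(Q) else '',Q.max(0).round(3) if len(Q) else '')
    st('column top',(P[:,2]>.197)&(P[:,2]<.21)&(P[:,1]<.0))
    st('grip',(P[:,2]>.15)&(P[:,1]>.045))
    st('manifold',(P[:,2]>.085)&(P[:,2]<.105))
    for a in (-.09,-.05,-.03,-.01,.01): 
        pass
    q=(P[:,2]>.0145)&(P[:,2]<.0205)
    Q=P[q]
    for xa in np.arange(.48,.64,.02):
        S=Q[(Q[:,0]>=xa)&(Q[:,0]<xa+.02)]
        L=S[S[:,1]>-.06][:,1];R=S[S[:,1]<-.06][:,1]
        print(round(xa,2),*( (len(v),v.min().round(3),v.max().round(3)) if len(v) else 0 for v in (L,R)))
# wrist pic availability
E
```

```text
top column top 95 [ 0.6613 -0.0602  0.2031] [ 0.642 -0.082  0.197] [ 0.678 -0.041  0.209]
top grip 44 [0.6088 0.0695 0.1816] [0.603 0.047 0.167] [0.619 0.088 0.195]
top manifold 135 [ 0.5923 -0.0667  0.0934] [ 0.58  -0.118  0.085] [ 0.62  -0.024  0.104]
0.48 0 0
0.5 (4, np.float64(0.002), np.float64(0.01)) (3, np.float64(-0.127), np.float64(-0.119))
0.52 (11, np.float64(-0.009), np.float64(0.063)) (10, np.float64(-0.131), np.float64(-0.114))
0.54 (12, np.float64(-0.013), np.float64(0.004)) (11, np.float64(-0.122), np.float64(-0.106))
0.56 (15, np.float64(-0.032), np.float64(0.004)) (10, np.float64(-0.122), np.float64(-0.109))
0.58 (8, np.float64(-0.012), np.float64(0.001)) (6, np.float64(-0.117), np.float64(-0.109))
0.6 (9, np.float64(-0.011), np.float64(0.001)) (7, np.float64(-0.121), np.float64(-0.108))
0.62 (4, np.float64(-0.015), np.float64(0.104)) (8, np.float64(-0.124), np.float64(-0.108))
0.64 (9, np.float64(-0.038), np.float64(0.047)) (16, np.float64(-0.124), np.float64(-0.087))
scene column top 56 [ 0.6539 -0.061   0.2016] [ 0.637 -0.081  0.197] [ 0.676 -0.04   0.207]
scene grip 30 [0.6047 0.0666 0.1776] [0.598 0.046 0.167] [0.611 0.086 0.188]
scene manifold 139 [ 0.5974 -0.0654  0.0931] [ 0.575 -0.115  0.085] [0.748 0.15  0.104]
0.48 0 0
0.5 (3, np.float64(-0.001), np.float64(0.01)) (5, np.float64(-0.124), np.float64(-0.11))
0.52 (11, np.float64(-0.007), np.float64(0.009)) (10, np.float64(-0.124), np.float64(-0.108))
0.54 (7, np.float64(-0.006), np.float64(0.004)) (10, np.float64(-0.124), np.float64(-0.105))
0.56 (8, np.float64(-0.014), np.float64(0.006)) (8, np.float64(-0.123), np.float64(-0.109))
0.58 (5, np.float64(-0.011), np.float64(-0.001)) (9, np.float64(-0.12), np.float64(-0.107))
0.6 (15, np.float64(-0.058), np.float64(0.005)) (12, np.float64(-0.119), np.float64(-0.093))
0.62 0 (11, np.float64(-0.123), np.float64(-0.103))
0.64 0 (16, np.float64(-0.123), np.float64(-0.077))
```

```bash
python3 -m crank '[[[-39,-23,-12],0],[[-39,-23,-12],0],[[-39,-23,-12],0],[[-39,-23,-12],0],[[-39,-23,-12],0],[[-39,-23,0],0],[[-39,-23,0],0],[[-39,-23,0],0],[[-39,-23,0],0],[[-39,-23,0],0],[[-39,-23,0],0],[[-39,-23,0],0],[[-39,-23,0],0],[[-39,-23,0],0],[[0,0,0],0.174],[[0,0,0],0.174],[[0,0,0],0.174],[[0,0,0],0.174],[[0,0,0],0.174],[[0,0,0],0.174]]' 0 30
python3 - <<'E'
from h import *
import pickle
c=imaging.camera('wrist'); save('w1',c['frame']); pickle.dump(c,open('w1.pkl','wb'))
s=readout.sense(); print(s['tool_pos'],s['ee_rot'],s['contact_force'],s['joint_pos'])
print(np.linalg.inv(np.array(c['world_to_cam'])).round(3))
E
```

```text
time: 2.6
tool_pos: [0.6086, 0.0698, 0.2906]
ee_rot: [[-0.164, 0.987, -0.001], [0.987, 0.164, -0.0], [0.0, -0.001, -1.0]]
contact_force: [-0.4, -0.2, 0.9]
gripper_width: -0.0
gripper_force: 0.0
[0.6086181  0.06975754 0.29058666] [[-1.56750476e-01  9.87637520e-01 -1.19058832e-03]
 [ 9.87638231e-01  1.56750502e-01 -7.16921592e-05]
 [ 1.15819451e-04 -1.18710832e-03 -9.99999289e-01]] [-0.08204466 -0.461642   -0.13608423] [ 3.35695366e+00  8.51065603e+00  6.09109533e+01 -1.13431737e-04
  1.10646730e+02 -5.66142251e+00]
[[ 0.986 -0.157 -0.047  0.598]
 [ 0.164  0.944  0.288  0.145]
 [-0.001 -0.291  0.957  0.433]
 [ 0.     0.     0.     1.   ]]
```

View pics/w1.png

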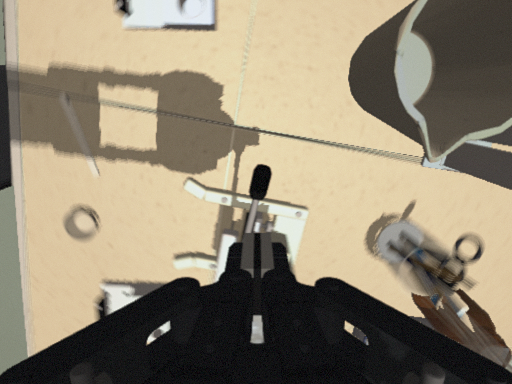

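The wrist view shows the lever grip at (261,182) in front of the shut fingers, and one foot of the stand at (185,185). Next I'll locate the grip.

```bash
python3 - <<'E'
from h import *
import pickle
c=pickle.load(open('w1.pkl','rb')); W=cloud(c)
P=W[155:235,235:290].reshape(-1,3); C=c['frame'][155:235,235:290].reshape(-1,3).max(1)
q=(P[:,2]>.14)&(P[:,2]<.215)&(P[:,1]>.04); Q=P[q]; g=P[q&(C<70)]
for n,Q in(('all',Q),('dark',g)): print(n,len(Q),np.median(Q,0).round(4),Q.min(0).round(4),Q.max(0).round(4), np.polyfit(Q[:,1],Q[:,2],1),np.polyfit(Q[:,1],Q[:,0],1))
E
```

```text
all 738 [0.6102 0.0759 0.1822] [0.6027 0.0401 0.1573] [0.6188 0.0929 0.1893] [0.35236962 0.15495157] [0.0199851  0.60891006]
dark 550 [0.6108 0.0791 0.1839] [0.6036 0.0613 0.1766] [0.6186 0.0928 0.1893] [0.23916079 0.16472467] [0.02923409 0.60856092]
```

```bash
python3 -m crank '[[[2,2,30],0],[[0,0,32],0],[[0,0,25],0],[[0,0,8],0],[[0,0,8],0],[[0,0,8],0],[[0,0,8],0],[[0,0,8],0],[[0,0,8],0],[[0,0,8],0],[[0,0,8],0],[[0,0,8],0],[[0,0,8],0],[[0,0,8],0],[[0,0,0],0]]'
```

```text
time: 4.53
tool_pos: [0.6098, 0.0713, 0.1148]
ee_rot: [[-0.168, 0.986, -0.002], [0.986, 0.168, -0.001], [-0.0, -0.002, -1.0]]
contact_force: [0.3, 0.3, -0.4]
gripper_width: -0.0
gripper_force: 0.0
```

```bash
python3 -m crank '[[[0,0,2],0],[[0,0,2],0]]'; python3 -m crank '[[[0,0,2],0],[[0,0,2],0]]'
python3 - <<'E'
from h import *
import pickle
c=imaging.camera('wrist'); save('w2',c['frame']); pickle.dump(c,open('w2.pkl','wb'))
W=cloud(c); m=(W[...,1]>.03)&(W[...,1]<.12)&(abs(W[...,0]-.61)<.03)&(W[...,2]>.05)&(W[...,2]<.2)
d=c['frame'].max(2)<70
Q=W[m&d]; print(len(Q), len(W[m]))
E
```

```text
time: 4.78
tool_pos: [0.6103, 0.0721, 0.1125]
ee_rot: [[-0.169, 0.986, -0.0], [0.986, 0.169, -0.0], [-0.0, -0.0, -1.0]]
contact_force: [-0.5, 0.0, 4.5]
gripper_width: -0.0
gripper_force: 1.9
time: 5.03
tool_pos: [0.6107, 0.072, 0.1097]
ee_rot: [[-0.169, 0.986, 0.002], [0.986, 0.169, -0.0], [-0.0, 0.002, -1.0]]
contact_force: [-4.0, -0.6, 12.7]
gripper_width: 0.0001
gripper_force: 5.7
19771 20737
```

View pics/w2.png

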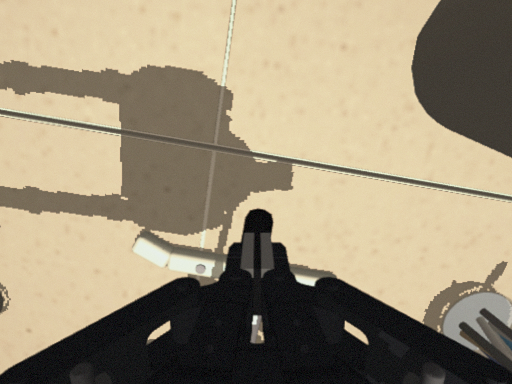

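The needle-side lever grip is under the fingertips at about (258,222), against its end stop: 12.7 N with the tip at the predicted height of 109 mm. I'll give it a little more push, then lift off and go to view block3 and the stand.

```bash
python3 -m crank '[[[0,0,2],0],[[0,0,0],0]]'; python3 -m crank '[[[0,0,-50],0],[[0,0,-55],0],[[0,0,-60],0],[[-39,-25,0],0],[[-39,-25,0],0],[[-39,-25,0],0],[[-39,-25,0],0],[[-39,-25,0],0],[[-39,-25,0],0],[[-39,-25,0],0],[[-39,-25,0],0],[[-39,-25,0],0],[[0,0,0],0]]' 85
python3 - <<'E'
from h import *
import pickle
for n in ('wrist','scene','top'):
    c=imaging.camera(n); pickle.dump(c,open(n+'3.pkl','wb'))
    if n=='wrist': save('w3',c['frame'])
    if n!='wrist':
        W=cloud(c); m=(W[...,0]>.575)&(W[...,0]<.605)&(W[...,1]>-.105)&(W[...,1]<-.02)&(W[...,2]>.06)&(W[...,2]<.15)
        print(n,m.sum(),np.percentile(W[m][:,2],[5,25,50,75,95]).round(4))
E
```

```text
time: 5.32
tool_pos: [0.6108, 0.072, 0.1095]
ee_rot: [[-0.169, 0.986, 0.003], [0.986, 0.169, -0.0], [-0.001, 0.003, -1.0]]
contact_force: [-4.9, -1.0, 15.4]
gripper_width: -0.0004
gripper_force: 6.4
time: 6.95
tool_pos: [0.4467, -0.3142, 0.2699]
ee_rot: [[-0.165, 0.986, -0.002], [0.986, 0.165, 0.001], [0.001, -0.002, -1.0]]
contact_force: [-0.0, 0.5, -0.7]
gripper_width: 0.085
gripper_force: 0.0
scene 112 [0.0772 0.1177 0.1245 0.1271 0.1301]
top 126 [0.1164 0.1227 0.1265 0.13   0.1347]
```

View pics/w3.png

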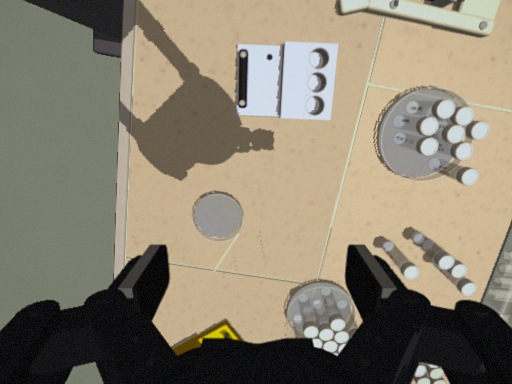

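Block3 is at (288,80) with its three bores on the right and the handle at (243,78). The stand's right foot is at the top right. Manifold top is at 127 mm, so the head is fully up. Next I'll fit block3's pose.

```bash
python3 - <<'E'
from h import *
import pickle
c=pickle.load(open('wrist3.pkl','rb')); W=cloud(c)
W=W[30:135,215:355].reshape(-1,3); W=W[np.isfinite(W).all(1)]
T=W[(W[:,2]>.034)&(W[:,2]<.0405)]; H=W[(W[:,2]>.041)&(W[:,2]<.05)]
r=cv2.minAreaRect((T[T[:,0]>.44][:,:2]*1000).astype(np.float32)); print('bored',r, np.median(T[:,2]))
h=cv2.minAreaRect((H[:,:2]*1000).astype(np.float32)); print('handle',h,np.median(H[:,2]),len(H))
A=W[(W[:,2]>.009)]; print('all',cv2.minAreaRect((A[:,:2]*1000).astype(np.float32)))
E=[]
Tb=T[T[:,0]>.44]
for lo,hi,n in ((-.25,-.185,'')):
    pass
E
true
```

```text
bored ((489.9640197753906, -210.79852294921875), (60.52556228637695, 84.03972625732422), 7.102240562438965) 0.03798975336118021
handle ((434.400146484375, -224.4393310546875), (61.19110107421875, 68.17119598388672), 78.21810150146484) 0.04358349491520519 495
all ((462.69097900390625, -214.1117401123047), (115.83438110351562, 84.43134307861328), 7.37631893157959)Traceback (most recent call last):
  File "<stdin>", line 11, in <module>
TypeError: cannot unpack non-iterable float object
```

```bash
python3 -m crank '[[[49,-8,0],0],[[49,-8,0],0.04],[[0,0,0],0],[[0,0,0],0]]' 40
python3 - <<'E'
from h import *
import pickle
c=imaging.camera('wrist'); pickle.dump(c,open('w4.pkl','wb')); save('w4',c['frame'])
W=cloud(pickle.load(open('top0.pkl','rb')))
for n,(x0,x1,y0,y1) in {'ring':(243,262,222,240),'tweez':(203,240,222,244)}.items():
    P=W[y0:y1,x0:x1].reshape(-1,3); P=P[(P[:,2]>.005)&(P[:,2]<.05)]
    print(n,len(P),P.min(0).round(3),P.max(0).round(3))
E
```

```text
time: 7.6
tool_pos: [0.4162, -0.2173, 0.2715]
ee_rot: [[-0.132, 0.991, 0.001], [0.991, 0.132, -0.001], [-0.001, 0.001, -1.0]]
contact_force: [-0.2, -0.3, -0.2]
gripper_width: 0.0398
gripper_force: 0.0
ring 103 [ 0.335 -0.114  0.005] [ 0.404 -0.041  0.03 ]
tweez 141 [ 0.315 -0.027  0.005] [0.4   0.118 0.019]
```

View pics/w4.png

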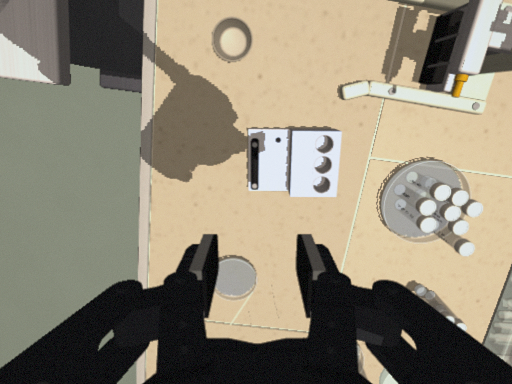

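This shows block3 at (293,162) with its handle at (254,165), the small dish at (232,40), the right foot from (345,92) to (480,105), and the pad at (440,55). Next I'll measure these.

```bash
python3 - <<'E'
from h import *
import pickle
c=pickle.load(open('w4.pkl','rb')); W=cloud(c)
def box(x0,x1,y0,y1,lo,hi):
    P=W[y0:y1,x0:x1].reshape(-1,3); return P[(P[:,2]>lo)&(P[:,2]<hi)]
D=box(205,260,10,68,.012,.03); print('dish',cv2.minEnclosingCircle((D[:,:2]*1000).astype(np.float32)))
A=box(225,350,115,210,.009,.06); print('block',cv2.minAreaRect((A[:,:2]*1000).astype(np.float32)))
F=box(335,490,75,115,.0155,.0205); print('foot',len(F),F.min(0).round(4),F.max(0).round(4))
for xa in np.arange(.51,.66,.01):
    S=F[(F[:,0]>=xa)&(F[:,0]<xa+.01)]
    if len(S)>3: print(round(xa,2),len(S),'y',np.percentile(S[:,1],[3,97]).round(4))
P=box(415,512,0,110,.021,.0365); print('pad?',len(P),np.percentile(P,[2,50,98],axis=0).round(4))
c=pickle.load(open('w1.pkl','rb')); W=cloud(c)
F=box(180,310,170,215,.0155,.0205)
print('left foot')
for xa in np.arange(.51,.66,.01):
    S=F[(F[:,0]>=xa)&(F[:,0]<xa+.01)]
    if len(S)>3: print(round(xa,2),len(S),'y',np.percentile(S[:,1],[3,97]).round(4))
E
```

```text
dish ((369.38531494140625, -78.63680267333984), 24.149459838867188)
block ((462.9163818359375, -214.31353759765625), (114.67280578613281, 84.38803100585938), 7.541575908660889)
foot 2044 [ 0.5104 -0.1274  0.0155] [ 0.696  -0.0776  0.0205]
0.51 92 y [-0.1262 -0.1105]
0.52 127 y [-0.1244 -0.1064]
0.53 115 y [-0.1205 -0.1026]
0.54 108 y [-0.1172 -0.102 ]
0.55 112 y [-0.1172 -0.1018]
0.56 113 y [-0.1175 -0.1017]
0.57 103 y [-0.1177 -0.1022]
0.58 105 y [-0.1179 -0.1032]
0.59 104 y [-0.1184 -0.1034]
0.6 121 y [-0.1183 -0.0888]
0.61 109 y [-0.1185 -0.0955]
0.62 122 y [-0.1187 -0.0969]
0.63 110 y [-0.1201 -0.1045]
0.64 102 y [-0.1202 -0.1046]
0.65 99 y [-0.1205 -0.106 ]
0.66 122 y [-0.1203 -0.0878]
pad? 591 [[ 0.6072 -0.1024  0.0214]
 [ 0.6086 -0.0626  0.0298]
 [ 0.6388 -0.0157  0.0364]]
left foot
0.51 37 y [0.0035 0.0174]
0.52 82 y [0.0003 0.0174]
0.53 85 y [-0.0051  0.013 ]
0.54 72 y [-0.0062  0.0093]
0.55 76 y [-0.0074  0.0081]
0.56 76 y [-0.0074  0.0077]
0.57 73 y [-0.0078  0.0075]
0.58 75 y [-0.0075  0.0076]
0.59 74 y [-0.0083  0.0066]
0.6 72 y [-0.008   0.0072]
0.61 18 y [-0.0073  0.0072]
0.62 61 y [-0.01   0.006]
0.63 73 y [-0.0089  0.0063]
0.64 75 y [-0.0092  0.0066]
0.65 70 y [-0.009   0.0056]
0.66 65 y [-0.007   0.0055]
```

```bash
python3 -m crank '[[[-3,-2,50],0],[[0,0,50],0],[[0,0,50],0],[[0,0,40],0],[[0,0,25],0],[[0,0,15],0],[[0,0,12],0],[[0,0,8],0],[[0,0,0],0]]'; python3 -m crank '[[[0,0,2],0],[[0,0,0],0]]' 0 60;  python3 -m crank '[[[0,0,0],0],[[0,0,0],0],[[0,0,0],0]]'
```

```text
time: 8.78
tool_pos: [0.4141, -0.2213, 0.0212]
ee_rot: [[-0.13, 0.992, -0.0], [0.992, 0.13, 0.0], [0.0, -0.0, -1.0]]
contact_force: [0.1, 0.3, -0.1]
gripper_width: 0.0399
gripper_force: 0.0
time: 9.02
tool_pos: [0.4144, -0.2215, 0.02]
ee_rot: [[-0.13, 0.992, 0.001], [0.992, 0.13, -0.001], [-0.001, 0.001, -1.0]]
contact_force: [0.4, -0.1, -1.7]
gripper_width: 0.009
gripper_force: 59.7
time: 9.4
tool_pos: [0.4144, -0.2215, 0.0199]
ee_rot: [[-0.13, 0.992, 0.001], [0.992, 0.13, -0.001], [-0.001, 0.001, -1.0]]
contact_force: [-0.5, 0.2, 3.5]
gripper_width: 0.009
gripper_force: 60.7
```

```bash
python3 -m crank '[[[0,0,0],0],[[0,0,-5],0],[[0,0,-10],0],[[0,0,-12],0],[[0,0,-10],0],[[0,0,0],0],[[0,0,0],0]]' - 110
cat >> h.py <<'E'
def plane(W,z0,z1,xr,yr):
    m=(W[...,2]>z0)&(W[...,2]<z1)&(W[...,0]>xr[0])&(W[...,0]<xr[1])&(W[...,1]>yr[0])&(W[...,1]<yr[1])
    Q=W[m]; k=np.linalg.lstsq(np.c_[Q[:,:2]-Q[:,:2].mean(0),np.ones(len(Q))],Q[:,2],rcond=None)[0]
    return len(Q),k.round(4),cv2.minAreaRect((Q[:,:2]*1000).astype(np.float32))
E
python3 - <<'E'
from h import *
c=imaging.camera('wrist'); save('w5',c['frame']); W=cloud(c)
print(plane(W,.06,.09,(.455,.56),(-.28,-.15)))
E
```

```text
time: 10.28
tool_pos: [0.4139, -0.2212, 0.0561]
ee_rot: [[-0.13, 0.992, -0.0], [0.992, 0.13, 0.0], [0.0, -0.0, -1.0]]
contact_force: [-0.1, 0.1, -4.9]
gripper_width: 0.008
gripper_force: 107.5
(17407, array([-0.021 , -0.0031,  0.0717]), ((490.75726318359375, -210.5589141845703), (62.082698822021484, 85.16024780273438), 7.464132308959961))
```

View pics/w5.png

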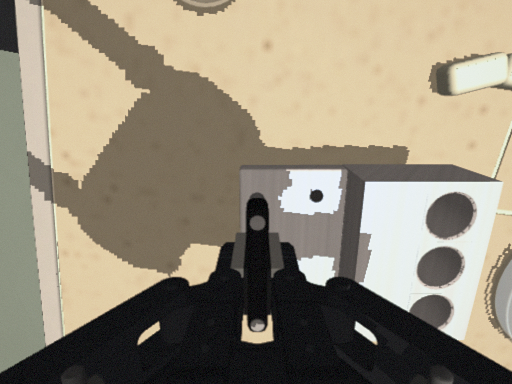

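The block is held level to within 1.2° at 34 mm clearance, above foot height (foot tip at (480,70)) and above the dish. Now I'll carry it over into the lane.

```bash
python3 -m crank '[[[17,3,0],0],[[35,7,0],0],[[35,7,0],0],[[35,7,0],0],[[30,7,0],0],[[15,4,0],0],[[0,0,0],0.08],[[0,0,0],0.077],[[0,0,0],0],[[0,0,0],0]]'
python3 - <<'E'
from h import *
import pickle
c=imaging.camera('wrist'); save('w6',c['frame']);pickle.dump(c,open('w6.pkl','wb')); W=cloud(c)
print(plane(W,.06,.09,(.46,.56),(-.12,.01)))
m=(W[...,2]>.0155)&(W[...,2]<.0205)&(W[...,0]>.48); F=W[m]
for xa in np.arange(.51,.66,.01):
    S=F[(F[:,0]>=xa)&(F[:,0]<xa+.01)&(F[:,1]>-.03)&(F[:,1]<.04)]
    if len(S)>3: print(round(xa,2),len(S),'y',np.percentile(S[:,1],[3,97]).round(4))
t=imaging.camera('top'); s=imaging.camera('scene'); pickle.dump((t,s),open('ts6.pkl','wb'))
E
```

```text
time: 11.58
tool_pos: [0.427, -0.0511, 0.0562]
ee_rot: [[0.026, 1.0, -0.0], [1.0, -0.026, 0.0], [0.0, -0.0, -1.0]]
contact_force: [-0.4, -0.2, -3.9]
gripper_width: 0.0079
gripper_force: 107.6
(17355, array([-0.021 , -0.0005,  0.0717]), ((504.2880554199219, -52.36943054199219), (84.6607666015625, 62.128658294677734), 88.48482513427734))
0.51 264 y [0.0036 0.018 ]
0.52 530 y [-0.0007  0.0174]
0.53 515 y [-0.0049  0.0132]
0.54 439 y [-0.0069  0.009 ]
0.55 453 y [-0.0076  0.008 ]
0.56 455 y [-0.008   0.0075]
0.57 434 y [-0.0078  0.0073]
0.58 55 y [-0.0085  0.0062]
```

View pics/w6.png

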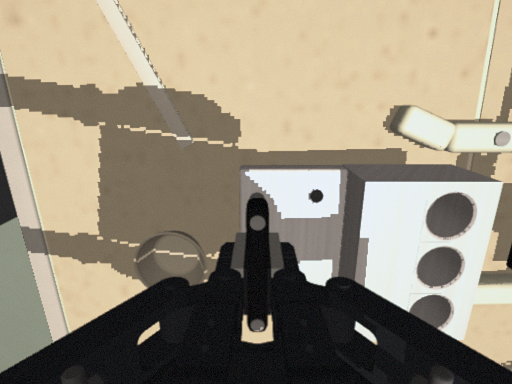

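```bash
python3 - <<'E'
from h import *
import pickle
c=pickle.load(open('w6.pkl','rb')); W=cloud(c)
m=(W[...,2]>.0145)&(W[...,2]<.021)&(W[...,0]>.48); F=W[m]
for xa in np.arange(.52,.62,.01):
    S=F[(F[:,0]>=xa)&(F[:,0]<xa+.01)&(F[:,1]<-.08)]
    if len(S)>3: print(round(xa,2),len(S),'y',np.percentile(S[:,1],[3,97]).round(4))
t,s=pickle.load(open('ts6.pkl','rb'))
for n,c,(x0,x1,y0,y1) in (('s',s,(228,300,160,225)),('t',t,(215,275,165,235))):
    W=cloud(c)[y0:y1,x0:x1]; print(n,plane(W,.064,.08,(.46,.56),(-.12,.01)))
    m=(W[...,2]>.0145)&(W[...,2]<.021)&(W[...,0]>.54)&(W[...,0]<.6); F=W[m]; L=F[F[:,1]>-.03,1];L=L[L<.02];R=F[F[:,1]<-.08,1]; R=R[R>-.13]
    print(len(L),len(R),np.median(L),np.median(R),(np.median(L)+np.median(R))/2)
E
```

```text
0.57 18 y [-0.1158 -0.1062]
0.58 286 y [-0.1167 -0.1022]
0.59 291 y [-0.1171 -0.1021]
0.6 165 y [-0.1178 -0.1027]
s (158, array([-0.0149,  0.0077,  0.071 ]), ((500.5962219238281, -55.211002349853516), (87.10875701904297, 65.41824340820312), 88.2735824584961))
16 28 -0.002875103517238853 -0.1149519596651985 -0.058913531591218676
t (71, array([ 0.0518, -0.0063,  0.0729]), ((522.1778564453125, -57.27141189575195), (80.09562683105469, 24.311973571777344), 87.60845947265625))
31 32 -0.0072729083331114705 -0.11359937640453331 -0.06043614236882239
```

```bash
python3 -m crank '[[[-1,0,10],0],[[0,0,12],0],[[0,0,9],0],[[0,0,3],0],[[0,0,1],0],[[0,0,0],0],[[0,0,0],0]]'
python3 - <<'E'
from h import *
W=cloud(imaging.camera('wrist')); print(plane(W,.03,.045,(.455,.56),(-.12,.01)))
E
```

```text
time: 12.6
tool_pos: [0.4273, -0.0522, 0.0217]
ee_rot: [[0.027, 1.0, 0.001], [1.0, -0.027, -0.0], [-0.0, 0.001, -1.0]]
contact_force: [0.3, -0.6, -4.0]
gripper_width: 0.0076
gripper_force: 107.6
(16001, array([-0.0143, -0.0005,  0.0382]), ((504.5509033203125, -53.64755630493164), (85.13507080078125, 62.23346710205078), 88.22868347167969))
```

```bash
python3 -m crank '[[[0,0,1],0],[[0,0,1],0],[[0,0,0],0],[[0,0,0],0]]' - 25;  python3 -m crank '[[[0,0,0],0],[[0,0,0],0]]' - 60
python3 - <<'E'
from h import *
W=cloud(imaging.camera('wrist')); print(plane(W,.03,.045,(.455,.56),(-.12,.01)))
E
```

```text
time: 13.15
tool_pos: [0.4275, -0.0522, 0.0201]
ee_rot: [[0.027, 1.0, 0.001], [1.0, -0.027, -0.0], [-0.0, 0.001, -1.0]]
contact_force: [-1.9, 1.0, 3.0]
gripper_width: 0.0079
gripper_force: 108.4
time: 13.4
tool_pos: [0.4276, -0.0522, 0.02]
ee_rot: [[0.027, 1.0, 0.001], [1.0, -0.027, -0.0], [-0.0, 0.001, -1.0]]
contact_force: [-0.7, 0.0, 5.6]
gripper_width: 0.0081
gripper_force: 109.0
(15737, array([-0.0082, -0.0004,  0.0372]), ((504.82977294921875, -53.61376190185547), (85.04288482666016, 61.892967224121094), 88.66748046875))
```

```bash
python3 -m crank '[[[0,0,0],0],[[0,0,0],0],[[0,0,0],0]]' 14;  python3 -m crank '[[[0,0,0],0],[[0,0,0],0],[[0,0,0],0]]' 0 60
python3 - <<'E'
from h import *
W=cloud(imaging.camera('wrist')); print(plane(W,.03,.045,(.455,.56),(-.12,.01)))
E
```

```text
time: 13.82
tool_pos: [0.427, -0.0521, 0.019]
ee_rot: [[0.027, 1.0, -0.0], [1.0, -0.027, 0.0], [0.0, -0.0, -1.0]]
contact_force: [-0.4, -1.0, 0.1]
gripper_width: 0.0143
gripper_force: 0.0
time: 14.2
tool_pos: [0.427, -0.0521, 0.0192]
ee_rot: [[0.027, 1.0, -0.0], [1.0, -0.027, 0.0], [0.0, -0.0, -1.0]]
contact_force: [0.4, -1.3, 0.5]
gripper_width: 0.009
gripper_force: 58.9
(15749, array([-0.008 , -0.001 ,  0.0373]), ((504.1220703125, -53.6269416809082), (85.0689468383789, 61.777034759521484), 88.3658447265625))
```

```bash
python3 -m crank '[[[0,5,0],0],[[0,10,0],0],[[0,10,0],0],[[0,10,0],0],[[0,10,0],0],[[0,10,0],0],[[0,5,0],0],[[0,0,0],0]]'
python3 - <<'E'
from h import *
import pickle
c=imaging.camera('wrist'); W=cloud(c); pickle.dump(c,open('w7.pkl','wb')); save('w7',c['frame'])
print(plane(W,.034,.0405,(.52,.575),(-.12,.01)))
E
python3 -m crank '[[[0,4,0],0],[[0,4,0],0],[[0,3,0],0],[[0,0,0],0],[[0,0,0],0]]'
```

```text
time: 15.25
tool_pos: [0.4876, -0.0537, 0.0192]
ee_rot: [[0.027, 1.0, 0.001], [1.0, -0.027, -0.0], [-0.0, 0.001, -1.0]]
contact_force: [1.1, -0.1, -1.8]
gripper_width: 0.0089
gripper_force: 58.8
(9135, array([ 0.0019, -0.001 ,  0.0378]), ((554.573486328125, -54.302490234375), (83.95277404785156, 40.89741134643555), 89.74166107177734))
time: 15.92
tool_pos: [0.4982, -0.0541, 0.0192]
ee_rot: [[0.027, 1.0, 0.0], [1.0, -0.027, 0.0], [0.0, 0.0, -1.0]]
contact_force: [-0.0, -0.2, -2.7]
gripper_width: 0.0088
gripper_force: 58.7
```

```bash
python3 -m crank '[[[0,2,0],0],[[0,1,0],0],[[0,0,0],0]]'; python3 -m crank '[[[0,2,0],0],[[0,0,0],0]]'; python3 -m crank '[[[0,2,0],0],[[0,0,0],0]]'; python3 - <<'E'
from h import *
for i in range(4):
    c=imaging.camera('wrist'); s=readout.sense(); print(s['contact_force'].round(2),s['torque'].round(2),s['tool_pos'].round(4))
save('w8',c['frame'])
W=cloud(c); m=(W[...,2]>.0155)&(W[...,2]<.0205)&(W[...,0]>.54)&(W[...,0]<.575)&(W[...,1]>-.03)&(W[...,1]<0.03); print('foot in',np.percentile(W[m][:,1],[3,97]).round(4))
print(plane(W,.034,.0405,(.535,.575),(-.12,.01)))
E
```

```text
time: 16.3
tool_pos: [0.5011, -0.0541, 0.0192]
ee_rot: [[0.027, 1.0, -0.0], [1.0, -0.027, 0.0], [0.0, -0.0, -1.0]]
contact_force: [-0.7, -0.2, -1.8]
gripper_width: 0.009
gripper_force: 58.7
time: 16.55
tool_pos: [0.5027, -0.0542, 0.0192]
ee_rot: [[0.027, 1.0, -0.001], [1.0, -0.027, -0.0], [-0.0, -0.001, -1.0]]
contact_force: [-4.3, -0.7, 0.7]
gripper_width: 0.0091
gripper_force: 59.0
time: 16.8
tool_pos: [0.5043, -0.0543, 0.0192]
ee_rot: [[0.027, 1.0, -0.002], [1.0, -0.027, -0.0], [-0.0, -0.002, -1.0]]
contact_force: [-6.8, -1.2, 2.7]
gripper_width: 0.009
gripper_force: 59.3
[-5.77 -1.37  2.27] [-0.11  0.9   0.11] [ 0.5043 -0.0544  0.0192]
[-6.04 -1.34  2.14] [-0.1   0.9   0.09] [ 0.5043 -0.0544  0.0192]
[-5.17  0.07  2.62] [-0.1   0.85  0.11] [ 0.5043 -0.0544  0.0192]
[-5.77 -1.28  1.59] [-0.07  0.93  0.07] [ 0.5043 -0.0544  0.0192]
foot in [-0.0168  0.008 ]
(6384, array([ 0.0176, -0.0012,  0.0379]), ((562.9281616210938, -55.20331573486328), (85.0540542602539, 24.136083602905273), 89.992919921875))
```

```bash
python3 -m crank '[[[0,1.5,0],0],[[0,1.5,0],0],[[0,0,0],0],[[0,0,0],0]]'; python3 - <<'E'
from h import *
f=[]
for i in range(6):
    c=imaging.camera('wrist'); s=readout.sense(); f.append(s['contact_force'])
print(np.mean(f,0).round(2),np.std(f,0).round(2),s['tool_pos'].round(4)); save('w9',c['frame'])
W=cloud(c)
for x0 in np.arange(.46,.58,.01):
    for y0 in (-.09,-.07,-.05,-.03,-.015):
        m=(W[...,0]>x0)&(W[...,0]<x0+.01)&(W[...,1]>y0-.003)&(W[...,1]<y0+.003)&(W[...,2]<.045)
        print('%.1f'%(1000*np.median(W[m][:,2])) if m.sum()>5 else '  - ',end=' ')
    print(round(x0,2))
E
```

```text
time: 17.5
tool_pos: [0.5063, -0.0544, 0.0192]
ee_rot: [[0.027, 1.0, -0.004], [1.0, -0.027, -0.0], [-0.0, -0.004, -1.0]]
contact_force: [-10.5, -0.2, 5.5]
gripper_width: 0.0088
gripper_force: 59.8
[-10.75  -0.59   4.53] [0.43 0.44 0.41] [ 0.5063 -0.0544  0.0192]
  -  -0.3 -0.4 -0.2 -0.2 0.46
  -  -0.4 -0.3 -0.3 -0.2 0.47
  -  -0.2 -0.3 -0.2 -0.2 0.48
  -    -  -0.2 -0.2 -0.1 0.49
  -  43.8 43.9 43.7 13.8 0.5
  -  43.0 43.1 14.4 13.7 0.51
  -    -  14.0 14.1 13.5 0.52
  -  14.0 13.9 14.1 13.5 0.53
  -  13.9 14.0 13.9 13.2 0.54
37.9 14.1 33.4 32.6 24.7 0.55
37.9 37.7 38.0 38.1 31.7 0.56
  -  37.9 38.0 38.1 30.7 0.57
```

```bash
python3 -m crank '[[[0,0.5,0],0],[[0,0,0],0],[[0,0,0],0],[[0,0,0],0]]'; python3 - <<'E'
from h import *
f=[]
for i in range(8):
    c=imaging.camera('scene' if i<7 else 'top'); s=readout.sense(); f.append(np.r_[s['contact_force'],s['torque']])
    if i==6: S=c
print(np.mean(f,0).round(2),s['tool_pos'].round(4),s['time'])
a=cv2.resize(S['frame'][110:250,190:330],(400,400),interpolation=cv2.INTER_CUBIC); b=cv2.resize(c['frame'][110:250,190:330],(400,400),interpolation=cv2.INTER_CUBIC)
save('fin',np.hstack([a,b]))
W=cloud(S)[145:215,240:305]; m=(W[...,0]>.575)&(W[...,0]<.605)&(W[...,1]>-.105)&(W[...,1]<-.02)&(W[...,2]>.06)&(W[...,2]<.15)
print(np.percentile(W[m][:,2],[50,75,95]).round(4))
E
```

```text
time: 18.3
tool_pos: [0.5065, -0.0544, 0.0192]
ee_rot: [[0.027, 1.0, -0.005], [1.0, -0.027, -0.0], [-0.0, -0.005, -1.0]]
contact_force: [-12.7, -1.1, 5.4]
gripper_width: 0.0091
gripper_force: 59.9
[-12.23  -0.32   5.57  -0.05   1.81   0.08] [ 0.5064 -0.0544  0.0192] 18.7
[0.1254 0.1277 0.14  ]
```

View pics/fin.png

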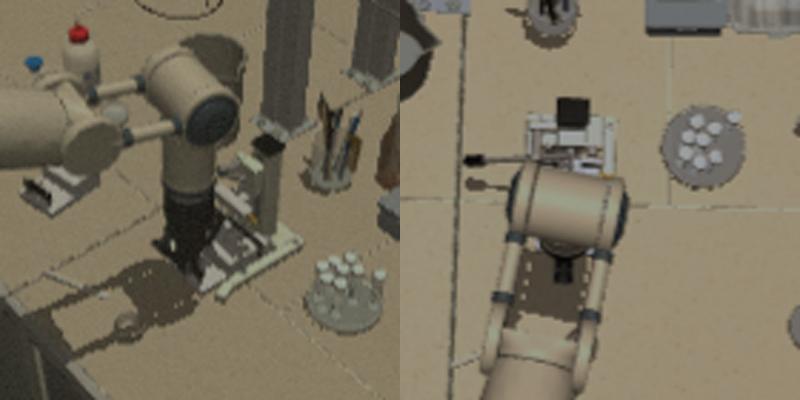

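The final view shows the block under the raised head between the feet, still gripped, with the lever down (right picture, (475,160)) and the other things in place. The tool pushes 12.2 N; less about 1 N of bench friction that is about 11 N on the pad, at a give of 5 mm or a little more.

```bash
python3 -c "
from bench import job
print(job.close_job())"
```

```text
the job is handed in; nothing more can be done
None
```

I handed the job in at 18.7 s of the 59 s: the needle head is fully up, and block3 is held flat between the feet and square on the pad with about 11 N (12.2 N at the wrist, less an estimated 1 N of bench friction), compressing it roughly 5 mm.

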